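Route the sampling line through the filter cassette

TASK

Route the sampling line through the filter cassette: first push the selector arm round with a fingertip until it points straight at the cup holding the squat filter cassette, and only then push the shut-off lever round to fully open, in line with the inlet tube. Nothing is to be picked up: leave the cassette and the two couplers standing in their cups, and the stopwatch where it lies.

Things in the scene. Friction and masses are not known exactly. Their poses are not given: they have to be found in the camera images.
- manifold: fixed aluminium plate, 235 x 380 x 8 mm. Origin on the worktop under the selector axis; plate spans x -63..173, y -225..155 mm, z up. Cups (56 mm across, floor z 14, rim z 19 mm) stand 135 mm from that axis at -20, +30, +80 degrees from +x towards +y. The inlet tube (12 mm thick, axis z 18 mm) runs from the selector towards -y to a hose barb at y -249 mm
- selector (a joint): selector arm angle (rad): 0 along the manifold's +x, growing counterclockwise seen from above, stops at -0.9 and 1.9. Friction about 0.12 N m (some 2 N at 60 mm), no spring or detents: it stays where it is left
- selector_pivot (a point): point on the selector's upright axis at mid-height of the arm, 54 mm above the worktop
- selector_tip (a point): point 85 mm from the axis near the pointed end (88 mm) of the black selector arm, at its mid-height; x outwards along the arm, z up. Arm: straight bar 14 mm wide, 16 mm tall, underside 46 mm, top 62 mm above the worktop; from 24 to 107 mm off the axis nothing but this arm and the shut-off rises above 20 mm
- cock (a joint): shut-off lever angle (rad): 0 = closed, lever across the inlet tube, along the manifold's +x; grows clockwise seen from above to the stop at 1.571 = fully open, lever over the inlet tube, along the manifold's -y. Friction as the selector's, no spring; starts closed or nearly (up to 0.12)
- cock_pivot (a point): point on the shut-off lever's upright axis, 150 mm from the selector's axis along the manifold's -y, at mid-height of the lever, 54 mm above the worktop
- cock_tip (a point): point 75 mm from the axis near the rounded end (78 mm) of the steel shut-off lever, at its mid-height; x outwards along the lever. Bar 14 mm wide, 16 mm tall, underside 46 mm, top 62 mm above the worktop; the brass cock body beneath is 34 x 40 mm and 32 mm high
- filter_cassette: the squat round filter cassette, 40 mm across and 38 mm high with a small spigot on top, standing loose in one of the three cups (which one varies). Origin: centre of its underside
- tall_coupler: slim tall steel quick coupler, 26 mm across, 70 mm high, standing loose in another cup. Origin: centre of its underside
- short_coupler: short steel fitting, 28 mm flange with a 15 mm post, 46 mm high, standing loose in the third cup. Origin: centre of its underside
- stopwatch: black stopwatch lying loose on the worktop to the left of the manifold, 61 x 54 x 16 mm. Origin: centre of its underside
Mind the look-alikes: they are no part of the job. Of the things like the tall_coupler, leave any that is turquoise; of the rest the smaller one is meant. Of the things that look like the filter_cassette, the smallest one is meant.

How it is judged:
By the outcome, as a careful person would: the job done as asked, in the order asked, and still so for the second after the job is handed in, with the robot touching nothing.
It also fails if it takes over 51 s, if anything falls off the work surface, if the arm or the gripper's body presses on something with over 40 N, if the wrist force passes 120 N, or if a joint passes its speed limit or range.

ROBOT

A 6-joint arm with a two-finger parallel gripper is mounted at the origin on a cart in front of the work surface, level with it; the furniture and walls round the work are solid. World frame = base frame: x ahead of the robot, y to its left, z up, the work surface at z = 0. Lengths are in m, angles in rad, forces in N, time in s.
With the tool pointing down it reaches from about 0.375 to 0.975 m from the base axis. Payload 3.8 kg.
Tool frame: the origin (TCP) lies on the centre line of the jaws, within the pads' length; the fingertips stand 14 mm ahead of it and the grasp point (between the pads) lies 5 mm behind it; z points along the fingers, y is the line along which they close (so a half turn about z gives the same grasp; the last joint's range is limited). The gripper opens to 85 mm and grips with 20 to 120 N. Pads are 22 mm wide; open, the fingers measure 114 mm over their backs; the gripper's body (76 mm by 85 mm) begins 54 mm behind the grasp point. The pads swing forward as they close: fully open they stand 13 mm farther back than shut.
Start: joints at [1.108, 0.264, 1.604, -0, 1.274, -0.037], TCP at [0.279, 0.615, 0.245] pointing down, gripper open.
Joint ranges: [-2.63, 2.63], [-0.94, 2.18], [0.31, 2.57], [-1.31, 4.45], [0, 2.66], [-2.55, 2.55]. Speed limits (rad/s): [2.57, 2.57, 3.14, 3.14, 3.14, 3.14].

INTERFACE

Orientations are given as a rotation vector (axis times angle).
In Python, from workcell import bot, eyes, spot_in gives the robot as it stands.
- The arm moves only by the tool carry_out, never from a script. Its argument "series" is text: rows parted by semicolons, each of 4 numbers parted by spaces: the shift along the world's x, y, z in m, then the turn about the world's z in degrees. In form: tx ty tz roll; .... A call has 1 to 20 rows; each row shifts and turns the commanded pose from where the row before left it; what a row does not reach is not made up. A row lasts 1/8 s, in which the tool goes at most 62.5 mm and 10.7 degrees, less where a joint would pass 70% of its speed; a pose out of reach is approached as far as the arm can. A call is refused whole if a number of a shift passes 0.0625 or a number of a turn 10.7, either way. A call with a gripper value outside its range is refused whole. "jaw" is the gripper command: -1 is shut, 1 is fully open, values between are in proportion, set as the call begins (left out, the last holds). The fingers move at their own pace and stop on an object; "grip_force" is the grip in N (left out, the last holds). Time passes only in rows, so rows that do not move let the fingers close. It gives the time, the measured TCP pose, the force, the opening and the grip force at its end, in the units of the state.
- bot.read_state(): the state, without advancing time (a new reading comes with each control period).
- eyes.read_camera(name): name is "scene" or "top"; returns (picture, depth): 480x640x3 uint8, blue, green, red; 480x640 float32, m along the optical axis (not along the pixel's ray), 0 where there is no reading.
- eyes.get_calibration(name): a dict with "K" (3x3 intrinsics, pixels), "position" and "rotation" of the camera in the world. Camera axes: x right, y down, z forward; pixel columns grow to the right and rows downward; lengths in m; the calibration is good to about 2 mm. A picture is of the moment at which its call begins. get_calibration takes no time and is no camera call.
- bot.finish_job(): hands the job in; it is judged then, once.
Trained networks look in the newest picture that a camera, given by its name, has taken for a name from the list of things; names that differ only in an ending like _2 or _b are one class to them, and where a whole thing is asked for, a point or a joint stands for the part that bears it (a point fixed in the world has none). Each returns a list of dicts, best first, with "score" (0 to 1); they miss things now and then, are a little off and sometimes report something else, mostly with a low value. They report only what shows in the picture. A call takes as long as a camera call. They do not tell look-alikes from the thing itself.
- spot_in(camera, target): "rect" ([centre column, centre row, width, height] in pixels, round what is visible of it).
The state is a dict: "time": time; "q": joint angles; "joint_vel": joint speeds; "joint_torque": joint torques, N m; "tool_pos": TCP position; "tcp_rot": TCP orientation; "wrist_force": force on the tool from outside, world axes, zero at the start; "torque": the same for the moment, N m; "width": opening from 0.0 (shut) to 1.0 (fully open); "grip_force": force on a finger pad.
Only numpy, scipy, OpenCV 4.12 (cv2) and the standard library are available. Lean on these libraries where they do the work, as an engineer would, in place of code of your own. Each camera call takes 0.05 s, during which the arm holds its last target. There are 200 camera calls.

## Working session

There is one attempt and no reset: what is moved stays moved. The work goes in short steps, Python scripts to look and compute and a tool call to move; the robot and the scene stay as the last step left them, time stands still between calls to the robot, and variables do not carry over. Pictures are saved under pics/ and viewed, at most 10 in all, crops included, and the job is handed in when it is done.

Besides the shell and the picture viewer there is one more tool, called after "Request:" as name(argument=value, ...) on one line, values as JSON. carry_out: Moves the arm, as the interface text tells. Its arguments: {"type":"object","properties":{"series":{"type":"string"},"jaw":{"type":"number"},"grip_force":{"type":"number"}},"required":["series"]}

```bash
mkdir -p pics; cat > h.py <<'E'
import numpy as np, cv2
from workcell import bot, eyes, spot_in
def pts(name,depth):
    c=eyes.get_calibration(name);K=np.array(c["K"]);R=np.array(c["rotation"])
    v,u=np.mgrid[:480,:640]
    p=np.stack([(u-K[0,2])/K[0,0]*depth,(v-K[1,2])/K[1,1]*depth,depth],-1)
    return p@R.T+np.array(c["position"])
E
python3 - <<'E'
from h import *
for n in("scene","top"):
    im,d=eyes.read_camera(n);cv2.imwrite(f"pics/{n}1.png",im);np.save(f"{n}1.npy",d);np.save(f"{n}i.npy",im)
    c=eyes.get_calibration(n);print(n,c)
    for t in("manifold","selector","cock","filter_cassette","tall_coupler","short_coupler","stopwatch"):
        print(t,[(np.round(x["rect"]).astype(int).tolist(),round(x["score"],2)) for x in spot_in(n,t)][:4])
print(bot.read_state())
E
```

```text
scene {'K': array([[434.93014119,   0.        , 317.75208842],
       [  0.        , 434.93014119, 240.35121437],
       [  0.        ,   0.        ,   1.        ]]), 'position': array([-0.0196467 , -0.32728252,  0.57890781]), 'rotation': array([-1.99238519,  0.9575657 , -0.51716305])}
manifold [([387, 320, 227, 159], 0.73), ([360, 281, 32, 32], 0.72)]
selector [([360, 282, 35, 37], 0.84)]
cock [([432, 324, 37, 32], 0.86)]
filter_cassette [([244, 273, 30, 29], 0.9), ([310, 266, 17, 21], 0.6), ([161, 250, 24, 25], 0.57)]
tall_coupler [([336, 219, 12, 29], 0.68), ([362, 251, 10, 31], 0.56)]
short_coupler [([412, 277, 14, 18], 0.48)]
stopwatch [([201, 266, 29, 19], 0.56)]
top {'K': array([[590.4698677 ,   0.        , 315.66562909],
       [  0.        , 590.4698677 , 234.85284371],
       [  0.        ,   0.        ,   1.        ]]), 'position': array([0.37878542, 0.13847415, 1.44053551]), 'rotation': array([-2.19393764,  2.14126378, -0.12066458])}
manifold [([384, 228, 172, 119], 0.81)]
selector [([372, 232, 6, 41], 0.57)]
cock [([435, 242, 17, 39], 0.52)]
filter_cassette [([275, 271, 
[... 282 characters left out ...]
237, 285, 21, 25], 0.71)]
{'time': 0.8, 'q': array([ 1.10808838e+00,  2.63871703e-01,  1.60401434e+00, -1.74716921e-05,
        1.27372758e+00, -3.68776083e-02]), 'joint_vel': array([ 0.00093674, -0.00021686, -0.00121325, -0.00046748, -0.00101343,
        0.00221045]), 'joint_torque': array([ 1.29552873e-04, -5.14971435e+01, -3.67701101e+01, -1.73809717e-04,
        4.21083023e-04, -1.08126184e-05]), 'tool_pos': array([0.27881046, 0.61470378, 0.24529105]), 'tcp_rot': array([ 6.63840193e-01,  3.07064349e+00, -3.83905575e-05]), 'wrist_force': array([-0.27350264, -0.48467068,  0.29864363]), 'torque': array([ 0.00387931, -0.00131124,  0.00372886]), 'grip_force': 0.0, 'width': 1.0014925121211369}
```

View pics/top1.png

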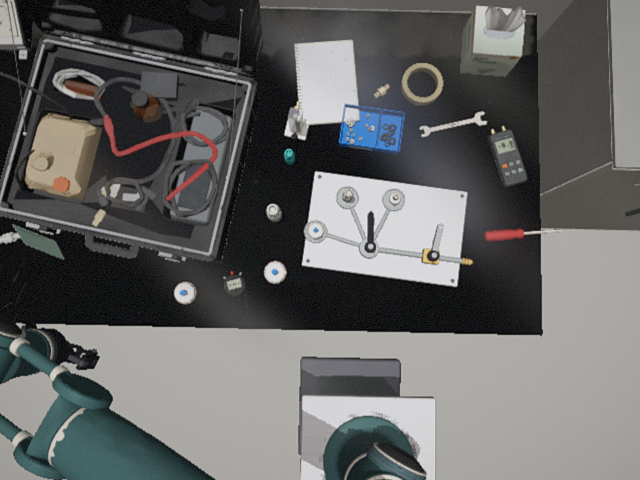

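View pics/scene1.png

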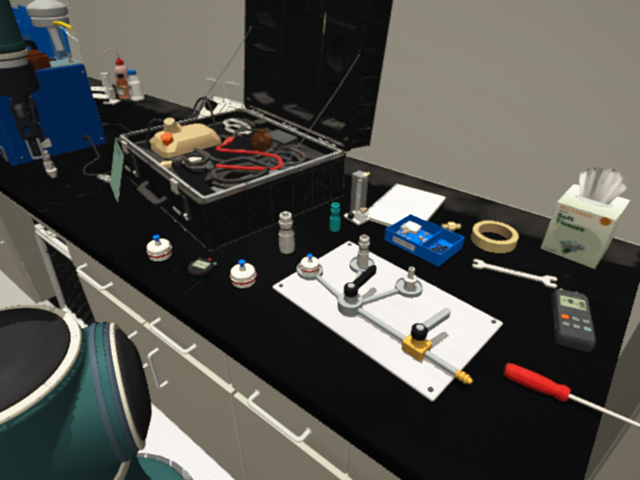

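The top view shows the manifold, with the selector axis near (370,247) and its arm pointing to (371,212). The cock is at (433,256) with its lever at (438,226). The cup cassette is at (316,230), which looks like the +80° cup, and it is smaller than the two loose cassettes. Next I'll fit the manifold pose.

```bash
sed -i 's/R=np.array(c\["rotation"\])/R=cv2.Rodrigues(np.array(c["rotation"]))[0]/' h.py; cat > fit.py <<'E'
from h import *
def angle(P,m,o):
    q=P[m][:,:2]-o; return np.degrees(np.arctan2(*q.mean(0)[::-1])),q
def fit(P):
    z=P[...,2]; im=np.load("topi.npy")
    m=(abs(z-.008)<.012)&(im.min(-1)>120)
    m=m.astype(np.uint8); n,l,s,c=cv2.connectedComponentsWithStats(m)
    return m,l,s,c
E
python3 - <<'E'
from h import *
d=np.load("top1.npy");im=np.load("topi.npy");P=pts("top",d)
roi=np.zeros((480,640),bool);roi[165:295,295:475]=1
print("table z",np.median(P[270:320,400:530,2]), "plate z",np.median(P[205:220,320:335,2]))
m=(roi&(im.min(-1)>110)).astype(np.uint8)
m=cv2.morphologyEx(m,cv2.MORPH_CLOSE,np.ones((9,9)))
n,l,s,c=cv2.connectedComponentsWithStats(m);k=1+s[1:,4].argmax()
# project pixels of plate on z=0.008
cal=eyes.get_calibration("top");K=cal["K"];R=cv2.Rodrigues(np.array(cal["rotation"]))[0];C=np.array(cal["position"])
def ray(uv,z):
    uv=np.atleast_2d(uv).astype(float);r=np.c_[(uv-[K[0,2],K[1,2]])/[K[0,0],K[1,1]],np.ones(len(uv))]@R.T
    return (C+r*((z-C[2])/r[:,2])[:,None])[:,:2]
cn=max(cv2.findContours((l==k).astype(np.uint8),0,1)[0],key=len)[:,0]
r=cv2.minAreaRect(ray(cn,.008).astype(np.float32));print("plate",r)
B=cv2.boxPoints(r);print(B)
for nm,z in(("cass",.05),("sel",.054),("cock",.054)):pass
# high points in roi
Q=P[roi];hi=(abs(P[...,2]-.06)<.012)&roi
n,l,s,c=cv2.connectedComponentsWithStats(hi.astype(np.uint8))
for i in range(1,n):
    if s[i,4]>8:
        w=P[l==i];print(s[i].tolist(),w.mean(0).round(4),w[:,2].max().round(3))
cass={}
for nm,uv,z in(("cass",(316,230),.05),("big1",(275,271),.05),("tall",(348,196),.07),("short",(396,198),.05),("selpiv",(370,247),.06),("seltip",(371,212),.06),("cockpiv",(433,256),.06),("barb",(470,262),.018)):print(nm,ray(uv,z).round(4))
v=cv2.resize(im[165:295,295:475],None,fx=4.4,fy=4.4,interpolation=cv2.INTER_CUBIC);cv2.imwrite("pics/c1.png",v)
E
```

```text
table z 0.0006598974680185332 plate z 0.008128615275478479
plate ((0.5533677339553833, -0.04460366070270538), (0.41331690549850464, 0.23615580797195435), 83.62751770019531)
[[ 0.41308203 -0.23687957]
 [ 0.6477787  -0.2630909 ]
 [ 0.69365346  0.14767225]
 [ 0.45895678  0.17388359]]
[343, 194, 10, 6, 19] [0.6213 0.062  0.0573] 0.07
[393, 194, 6, 5, 23] [ 0.6256 -0.0522  0.0569] 0.07
[364, 211, 12, 42, 300] [0.5351 0.008  0.0615] 0.07
[427, 223, 17, 38, 299] [ 0.5142 -0.1464  0.0611] 0.071
[313, 227, 5, 4, 13] [0.5432 0.1368 0.0528] 0.057
cass [[0.5407 0.1348]]
big1 [[0.4412 0.2289]]
tall [[0.6207 0.0615]]
short [[ 0.6222 -0.0542]]
selpiv [[0.5025 0.0071]]
seltip [[0.5855 0.0059]]
cockpiv [[ 0.4849 -0.1409]]
barb [[ 0.4758 -0.2389]]
```

View pics/c1.png

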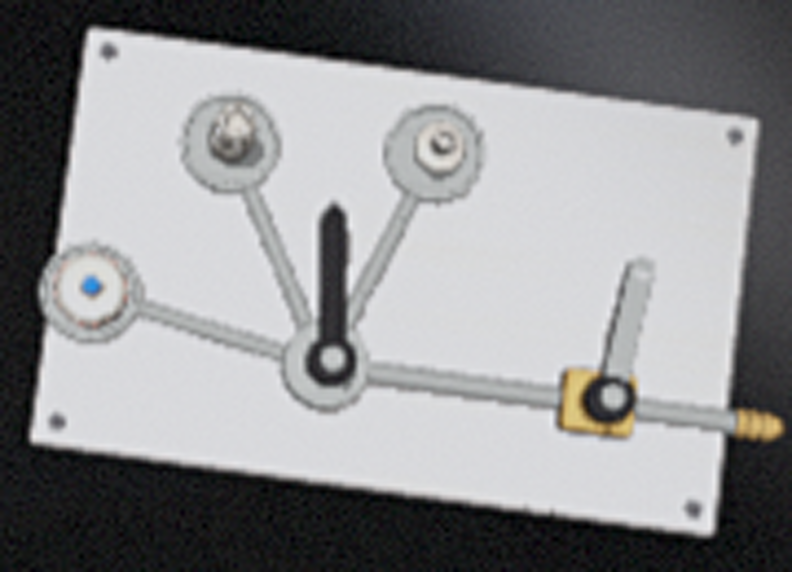

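The crop shows the cassette with the blue spigot in the left (+80°) cup, the tall coupler in the middle cup and the short fitting in the right cup. Selector and lever both stand roughly along manifold +x. I'll fit the pose from the plate corners, then the joint angles.

```bash
cat > m.py <<'E'
from h import *
cal=eyes.get_calibration("top");K=cal["K"];R=cv2.Rodrigues(np.array(cal["rotation"]))[0];C=np.array(cal["position"])
def ray(uv,z):
    uv=np.atleast_2d(uv).astype(float);r=np.c_[(uv-[K[0,2],K[1,2]])/[K[0,0],K[1,1]],np.ones(len(uv))]@R.T
    return (C+r*((z-C[2])/r[:,2])[:,None])[:,:2]
crop=lambda a:np.array([295,165])+(np.array(a,float)+.5)/4.4-.5
A=ray(crop([(88,28),(758,120),(714,536),(30,443)]),.008)
M=np.array([(173,155),(173,-225),(-63,-225),(-63,155)])/1e3
Mm,Am=M.mean(0),A.mean(0)
U,S,V=np.linalg.svd((M-Mm).T@(A-Am));Rm=(U@V).T;t=Am-Rm@Mm
TH=np.arctan2(Rm[1,0],Rm[0,0])
w=lambda x,y:Rm@np.array([x,y])+t
E
python3 - <<'E'
from m import *
print("th",np.degrees(TH),"sel",t,"cock",w(0,-.15),"res mm",((A-(M@Rm.T+t))*1e3).round(1).tolist())
for a in(-20,30,80):
    r=np.radians(a);print("cup",a,w(.135*np.cos(r),.135*np.sin(r)).round(4))
print("selhub",ray(crop((331,362)),.068),"cockhub",ray(crop((608,398)),.068),"cup80 px",ray(crop((90,291)),.019),"cass",ray(crop((91,286)),.05))
for n,px,o in(("sel",[(334,205),(333,290)],t),("cock",[(641,262),(625,330)],w(0,-.15))):
    for p in px:
        q=ray(crop(p),.062)[0]-o;print(n,q.round(4),np.degrees(np.arctan2(q[1],q[0])-TH))
E
```

```text
th -6.392832683589509 sel [0.50330446 0.00726811] cock [ 0.48660277 -0.14179917] res mm [[-0.4, -0.4], [-1.0, 1.0], [0.8, -0.2], [0.5, -0.4]]
cup -20 [ 0.6242 -0.0527]
cup 30 [0.627  0.0613]
cup 80 [0.5414 0.1368]
selhub [[0.5019926  0.00824031]] cockhub [[ 0.48643968 -0.13884491]] cup80 px [[0.54238522 0.13689974]] cass [[0.54154195 0.13646086]]
sel [ 0.0838 -0.    ] 6.3874335094837145
sel [ 0.0379 -0.0001] 6.213620341322525
cock [ 0.0737 -0.0157] -5.658475821182174
cock [ 0.0369 -0.0072] -4.703949012353964
```

Request:
carry_out(series="0.018 -0.046 0 -4.7;0.018 -0.046 0 -4.7;0.018 -0.046 0 -4.7;0.018 -0.046 0 -4.7;0.018 -0.046 0 -4.7;0.020 -0.046 0 -4.7;0.020 -0.046 0 -4.7;0.020 -0.046 0 -4.7;0.020 -0.046 0 -4.7;0.022 -0.046 0 -4.7;0.022 -0.046 0 -4.7;0.022 -0.046 0 -4.7;0.024 -0.045 0 -4.7;0.024 -0.044 0 -4.5;0 0 0 0;0 0 0 0;0 0 0 0", jaw=-1, grip_force=40)

```text
time: 2.92
tool_pos: [0.5622, -0.0251, 0.2452]
tcp_rot: [-2.219, -2.223, -0.0]
wrist_force: [-0.1, 1.0, -0.2]
width: -0.003
grip_force: 0.0
```

Request:
carry_out(series="0 0 -0.04 0;0 0 -0.05 0;0 0 -0.05 0;0 0 -0.03 0;0 0 -0.02 0;0 0 0 0;0 0 0 0")

```text
time: 3.8
tool_pos: [0.5634, -0.0256, 0.0563]
tcp_rot: [2.219, 2.222, 0.002]
wrist_force: [0.2, 0.1, -0.3]
width: 0.003
grip_force: 0.0
```

```bash
python3 - <<'E'
from m import *
print(bot.read_state()["tool_pos"],bot.read_state()["wrist_force"])
im,d=eyes.read_camera("scene");cv2.imwrite("pics/s2.png",cv2.resize(im[180:400,260:520],None,fx=2.7,fy=2.7))
# planned path: TCP at r=60 along arm, offset 18 mm behind, world arm angle a
p=lambda a,off=.018:t+np.array([np.cos(a)*.06+np.sin(a)*off,np.sin(a)*.06-np.cos(a)*off])
L=[p(np.radians(a)) for a in(0,10,20,30,40,50,60,68,70,72,73.6)]
print(np.round(L,4).tolist());print(np.diff(L,axis=0).round(4).tolist())
E
```

```text
[ 0.56344428 -0.02558613  0.05634625] [ 0.16352486  0.06603666 -0.27024008]
[[0.5633, -0.0107], [0.5655, -0.0], [0.5658, 0.0109], [0.5643, 0.0217], [0.5608, 0.032], [0.5557, 0.0417], [0.5489, 0.0502], [0.5425, 0.0562], [0.5407, 0.0575], [0.539, 0.0588], [0.5375, 0.0597]]
[[0.0022, 0.0107], [0.0003, 0.0109], [-0.0016, 0.0108], [-0.0034, 0.0104], [-0.0052, 0.0096], [-0.0068, 0.0086], [-0.0064, 0.0059], [-0.0017, 0.0013], [-0.0018, 0.0013], [-0.0015, 0.001]]
```

View pics/s2.png

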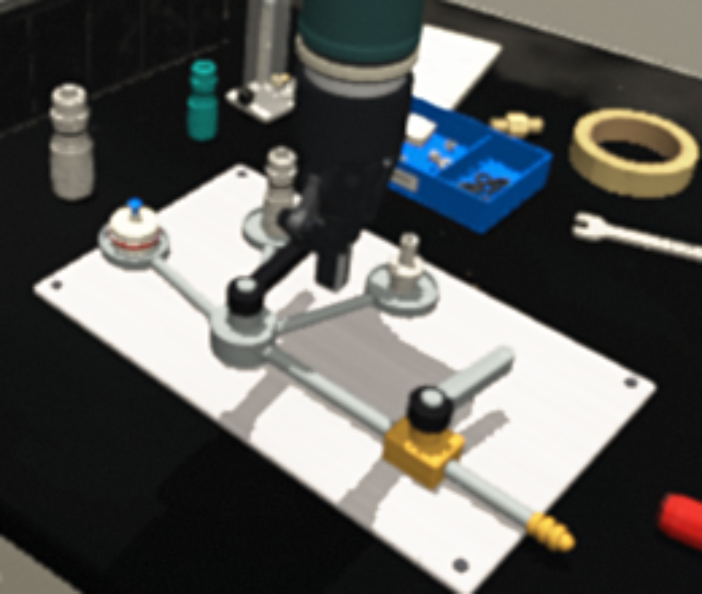

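Request:
carry_out(series="0 0.008 0 0;0 0.007 0 0;0.0013 0.0053 0 5;0.0009 0.0054 0 5;0.0004 0.0055 0 5;-0.0001 0.0054 0 5;-0.0006 0.0054 0 5;-0.001 0.0054 0 5;-0.0015 0.0052 0 5;-0.002 0.0052 0 5;-0.0024 0.0049 0 5;-0.0028 0.0047 0 5;-0.0032 0.0044 0 5;-0.0036 0.0042 0 5;0 0 0 0;0 0 0 0")

```text
time: 5.85
tool_pos: [0.5486, 0.05, 0.0557]
tcp_rot: [0.815, 3.033, 0.001]
wrist_force: [0.6, -0.1, 1.1]
width: -0.004
grip_force: 0.4
```

```bash
python3 - <<'E'
from m import *
print(bot.read_state()["tool_pos"],bot.read_state()["wrist_force"])
im,d=eyes.read_camera("scene");a=cv2.resize(im[200:360,290:450],None,fx=3.6,fy=3.6,interpolation=2)
cv2.imwrite("pics/s3.png",a)
im,d=eyes.read_camera("top");np.save("top3.npy",d);np.save("top3i.npy",im)
b=cv2.resize(im[185:275,300:400],None,fx=5.5,fy=5.5,interpolation=2);cv2.imwrite("pics/t3.png",b)
E
```

```text
[0.54861983 0.0499565  0.0556624 ] [ 0.63621302 -0.13319014  1.11865402]
```

View pics/t3.png

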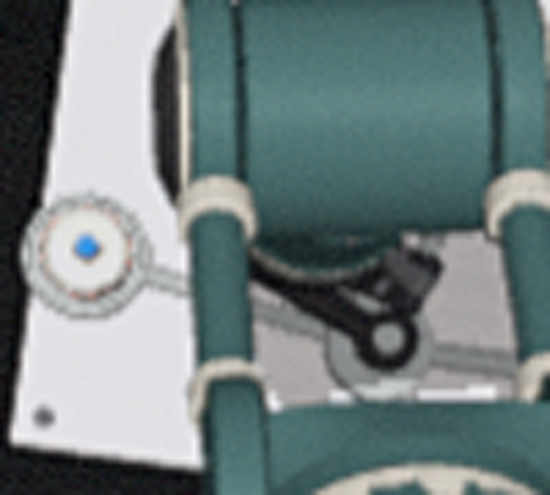

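The top view shows the arm swung over, with its hub at about (387,341) and the bar running up-left under the robot forearm. I'll measure the angle from depth.

```bash
cat > ang.py <<'E'
from m import *
def ang(o,lo,hi,tag=""):
    for n in("scene","top"):
        im,d=eyes.read_camera(n);P=pts(n,d);q=P[...,:2]-o
        r=np.hypot(*np.moveaxis(q,-1,0));a=np.degrees(np.arctan2(q[...,1],q[...,0]))
        m=(d>0)&(abs(P[...,2]-.0625)<.0025)&(r>26)*0+((d>0)&(abs(P[...,2]-.0625)<.0035)&(r>.026)&(r<.088)&(a>lo)&(a<hi))
        m=m.astype(bool)
        if m.sum()<5: print(n,"few",m.sum());continue
        X=q[m];u,s,v=np.linalg.svd(X-X.mean(0));dr=v[0]*np.sign(v[0]@X.mean(0))
        c=X.mean(0);print(n,m.sum(),"mean-angle",np.degrees(np.arctan2(c[1],c[0])).round(2),"pca",np.degrees(np.arctan2(dr[1],dr[0])).round(2),"sd",s/np.sqrt(len(X)),"r",r[m].min(),r[m].max())
E
python3 - <<'E'
from ang import *
ang(t,40,90)
E
```

```text
scene 147 mean-angle 60.46 pca 61.63 sd [0.01480918 0.00567428] r 0.026303266579320587 0.08396578688096477
top 20 mean-angle 62.77 pca 79.58 sd [0.00927781 0.0025465 ] r 0.02753501379663716 0.05716330227180457
```

View pics/s3.png

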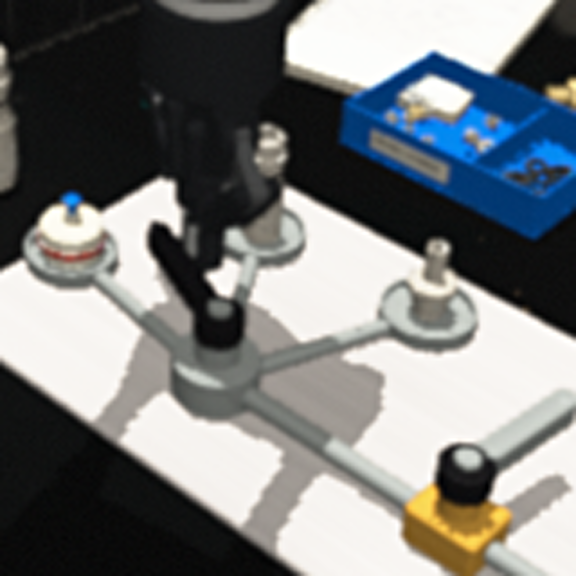

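The scene view shows the bar at about 61–62°, with the finger resting against its far side. I'll push to just short of the target, back off and measure.

Request:
carry_out(series="-0.002 0.002 0 2.5;-0.002 0.002 0 2.5;-0.002 0.0018 0 2.5;-0.0022 0.0015 0 2.5;0 0 0 0;0 0 0 0;0.010 -0.004 0 0;0.012 -0.005 0 0;0 0 0.04 0;0 0 0.05 0;0 0 0.05 0;0.02 -0.04 0.04 0;0.02 -0.05 0 0;0.01 -0.06 0 0;0 -0.06 0 0;0 0 0 0;0 0 0 0")

```text
time: 8.18
tool_pos: [0.6121, -0.1624, 0.2348]
tcp_rot: [-0.548, -3.093, -0.001]
wrist_force: [-0.8, 0.1, 1.1]
width: 0.0
grip_force: 0.0
```

```bash
python3 - <<'E'
from ang import *
print(bot.read_state()["tool_pos"])
ang(t,40,100);im,d=eyes.read_camera("top")
b=cv2.resize(im[180:280,300:450],None,fx=5,fy=5,interpolation=2);cv2.imwrite("pics/t4.png",b)
E
```

```text
[ 0.61205774 -0.16240945  0.23482454]
scene 130 mean-angle 72.58 pca 70.48 sd [0.01635474 0.00397051] r 0.026238519043562728 0.08496005225317503
top 96 mean-angle 69.78 pca 72.61 sd [0.01715596 0.00384988] r 0.026089011659495016 0.08496881064529214
```

View pics/t4.png

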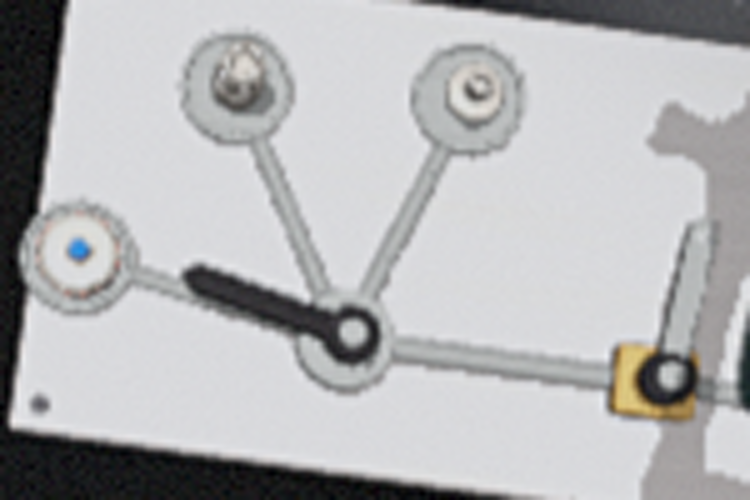

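The arm's tip is at (187,272) and its hub at (352,333), slightly short of the cassette cup at (79,256). I'll refine the angle from dark-pixel edges.

```bash
cat > ang2.py <<'E'
from m import *
def sel(n=4):
    im=np.mean([eyes.read_camera("top")[0].astype(float) for _ in range(n)],0).max(-1)
    best=[]
    # per-row-along-arm dark centroid transverse, in world plane z=.0615
    Ri=R.T
    def proj(X): 
        p=(X-C)@R; return p[...,:2]/p[...,2:]*[K[0,0],K[1,1]]+[K[0,2],K[1,2]]
    a0=np.radians(71.5);e=np.array([np.cos(a0),np.sin(a0)]);nn=np.array([-e[1],e[0]])
    rs=np.arange(.03,.078,.002);ws=np.arange(-.016,.0161,.0005);out=[]
    for r in rs:
        X=np.c_[t+e*r+nn*ws[:,None],np.full(len(ws),.0615)];uv=proj(X).astype(np.float32)
        g=cv2.remap(im.astype(np.float32),uv[None,:,0],uv[None,:,1],1)[0]
        wt=np.clip(150-g,0,90)                      # dark
        out.append((ws*wt).sum()/wt.sum())
    f=np.polyfit(rs,out,1);print("arm world dir",71.5+np.degrees(np.arctan(f[0])),"offset at axis mm",f[1]*1e3,"resid",np.std(out-np.polyval(f,rs))*1e3,"cup dir",80+np.degrees(TH), "mean-angle",71.5+np.degrees(np.mean(np.array(out)/rs)))
E
python3 - <<'E'
from ang2 import *
sel()
c=lambda x,y:np.array([300,180])+(np.array([x,y])+.5)/5-.5
f=lambda v:np.degrees(np.arctan2(v[1],v[0]))
tip=ray(c(187,272),.058)[0];hub=ray(c(352,333),.068)[0];cup=ray(c(76,257),.019)[0];cas=ray(c(79,250),.055)[0]
sh=ray(c(344,343),.02)[0]
print(tip,hub,cup,cas,sh,"hub-tip",f(tip-hub),"hub-cup",f(cup-hub),"hub-cas",f(cas-hub),f(tip-t),f(cup-t),f(cas-t))
E
```

```text
arm world dir 71.07551172892921 offset at axis mm 1.4087975421623107 resid 0.19408005755088525 cup dir 73.6071673164105 mean-angle 72.7075164429664
[0.53146313 0.08510421] [0.50360953 0.0078917 ] [0.54175963 0.13753468] [0.54099522 0.13622197] [0.50303256 0.00712095] hub-tip 70.16362001896044 hub-cup 73.60239854702141 hub-cas 73.75788698325421 70.11145618908363 73.55320490902223 73.70736143898918
```

Request:
carry_out(series="0 0.06 0 0.6;-0.01 0.06 0 1;-0.02 0.05 0 1;-0.02 0.04 -0.04 0;0 0 -0.05 0;0 0 -0.05 0;0 0 -0.04 0;0 0 0 0;-0.010 0.004 0 0;-0.010 0.004 0 0;-0.002 0.001 0 0;-0.0012 0.0008 0 0;-0.0011 0.0008 0 0;0 0 0 0;0 0 0 0;0.010 -0.004 0 0;0.012 -0.005 0 0;0 0 0.04 0;0 0 0.05 0;0 0 0.05 0")

```text
time: 11.02
tool_pos: [0.5597, 0.0492, 0.1959]
tcp_rot: [-0.475, -3.103, 0.001]
wrist_force: [1.5, 0.3, 0.4]
width: -0.003
grip_force: 0.0
```

Request:
carry_out(series="0.02 -0.04 0.04 -8;0.02 -0.05 0 -8;0.01 -0.06 0 -8;0 -0.06 0 -8;0 0 0 -8;0 0 0 -8;0 0 0 -8;0 0 0 -8;0 0 0 -8;0 0 0 -8;0 0 0 -4.6;0 0 0 0")

```text
time: 12.52
tool_pos: [0.6098, -0.1608, 0.2346]
tcp_rot: [-2.44, -1.977, 0.001]
wrist_force: [0.6, 0.9, 0.1]
width: 0.001
grip_force: 0.0
```

```bash
python3 - <<'E'
from ang2 import *
from ang import ang
print(bot.read_state()["tool_pos"],bot.read_state()["tcp_rot"],bot.read_state()["time"])
sel();ang(t,40,100);im,d=eyes.read_camera("top")
b=cv2.resize(im[180:280,300:450],None,fx=5,fy=5,interpolation=2);cv2.imwrite("pics/t5.png",b)
o=w(0,-.15);ang(o,-40,20);print(o)
p=lambda a,off=.018:o+np.array([np.cos(a)*.055-np.sin(a)*off,np.sin(a)*.055+np.cos(a)*off])
A=[-12,-12,-20,-30,-40,-50,-60,-70,-80,-90,-96.4]
L=np.array([p(np.radians(a),.035 if i==0 else .018) for i,a in enumerate(A)])
print(L.round(4).tolist());print(np.diff(L,axis=0).round(4).tolist())
E
```

```text
[ 0.60977985 -0.16080072  0.23462191] [-2.44000894e+00 -1.97710924e+00  1.10305651e-03] 12.525
arm world dir 73.5444151764647 offset at axis mm 0.9462460971950087 resid 0.14803149985056835 cup dir 73.6071673164105 mean-angle 74.64777368575503
scene 135 mean-angle 74.94 pca 73.01 sd [0.01639716 0.00411306] r 0.026014484511726763 0.08272941224216503
top 77 mean-angle 72.1 pca 73.48 sd [0.01625404 0.00385854] r 0.026096276530041294 0.08276961725409974
scene 160 mean-angle -13.96 pca -13.31 sd [0.0143118  0.00381268] r 0.026057592057785687 0.07721122987959997
top 88 mean-angle -11.82 pca -12.15 sd [0.0150546  0.00381617] r 0.026514312235448506 0.07668591466948536
[ 0.48660277 -0.14179917]
[[0.5477, -0.119], [0.5441, -0.1356], [0.5444, -0.1437], [0.5432, -0.1537], [0.5403, -0.1634], [0.5357, -0.1724], [0.5297, -0.1804], [0.5223, -0.1873], [0.5139, -0.1928], [0.5046, -0.1968], [0.4984, -0.1985]]
[[-0.0035, -0.0166], [0.0003, -0.0081], [-0.0012, -0.01], [-0.0029, -0.0097], [-0.0046, -0.009], [-0.0061, -0.0081], [-0.0074, -0.0069], [-0.0084, -0.0055], [-0.0093, -0.004], [-0.0062, -0.0017]]
```

View pics/t5.png

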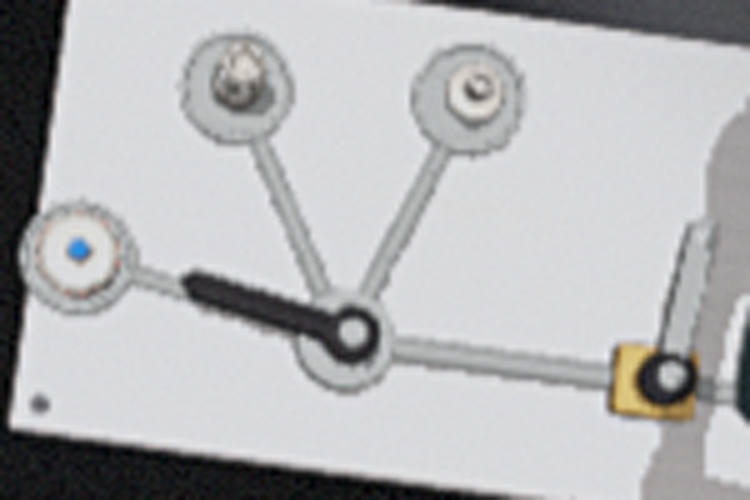

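The arm now points at the cassette cup: tip at (187,283), measured 73.5° against the cup's 73.6°. Now the lever.

Request:
carry_out(series="-0.03 0.023 0 0;-0.032 0.024 0 0;0 0 -0.04 0;0 0 -0.05 0;0 0 -0.05 0;0 0 -0.039 0;0 0 0 0;-0.002 -0.010 0 0;-0.0015 -0.007 0 0;-0.0005 -0.004 0 0;0.0002 -0.004 0 -4;0.0001 -0.0041 0 -4;-0.0004 -0.005 0 -5;-0.0008 -0.005 0 -5;-0.0012 -0.0049 0 -5;-0.0017 -0.0048 0 -5;-0.0021 -0.0046 0 -5;-0.0025 -0.0044 0 -5;0 0 0 0")

```text
time: 15.35
tool_pos: [0.5362, -0.1718, 0.0575]
tcp_rot: [2.951, 1.075, 0.003]
wrist_force: [1.1, 0.2, 0.9]
width: 0.002
grip_force: 0.4
```

Request:
carry_out(series="-0.0029 -0.0042 0 -5;-0.0032 -0.0039 0 -5;-0.0035 -0.0036 0 -5;-0.0039 -0.0033 0 -5;-0.0041 -0.0029 0 -5;-0.0043 -0.0026 0 -5;-0.0046 -0.0022 0 -5;-0.0047 -0.0018 0 -5;-0.003 -0.001 0 -3;0 0 0 0;0 0 0 0")

```text
time: 16.73
tool_pos: [0.502, -0.1971, 0.057]
tcp_rot: [3.14, -0.08, 0.003]
wrist_force: [2.2, -0.1, 1.7]
width: 0.001
grip_force: 1.1
```

```bash
python3 - <<'E'
from ang import *
s=bot.read_state();print(s["tool_pos"],s["wrist_force"])
ang(w(0,-.15),-120,-60)
E
```

```text
[ 0.50199205 -0.19707398  0.05695743] [ 2.21771078 -0.10818686  1.74759777]
scene 262 mean-angle -93.14 pca -89.42 sd [0.01396228 0.00589279] r 0.026300018702566527 0.0769660399232236
top 48 mean-angle -91.51 pca -99.67 sd [0.0095348  0.00410209] r 0.026859285531630306 0.05824362132650952
```

Request:
carry_out(series="-0.001 -0.0003 0 -1;-0.001 -0.0003 0 -1;-0.001 0 0 -1;0 0 0 0")

```text
time: 17.32
tool_pos: [0.4989, -0.1976, 0.0565]
tcp_rot: [3.137, -0.166, 0.003]
wrist_force: [4.5, -0.7, 0.4]
width: 0.0
grip_force: 2.5
```

Request:
carry_out(series="-0.001 0 0 0;-0.001 0 0 0;0 0 0 0")

```text
time: 17.7
tool_pos: [0.4988, -0.1977, 0.0567]
tcp_rot: [3.136, -0.166, 0.009]
wrist_force: [9.5, -0.1, -4.2]
width: 0.001
grip_force: 5.0
```

The force is rising with no further travel, so the lever is on its stop. I'll back off, lift and check both joints.

Request:
carry_out(series="0.010 -0.001 0 0;0.015 -0.001 0 0;0 0 0.04 0;0 0 0.05 0;0 0 0.05 0;0.05 0.02 0.03 0;0.06 0.03 0 0;0.06 0.03 0 0;0 0 0 0;0 0 0 0")

```text
time: 18.95
tool_pos: [0.6823, -0.1231, 0.2248]
tcp_rot: [-3.137, 0.163, 0.005]
wrist_force: [0.3, 0.4, -0.5]
width: -0.001
grip_force: 0.0
```

```bash
python3 - <<'E'
from ang2 import *
from ang import ang
print(bot.read_state()["tool_pos"])
sel();ang(t,40,100);print("cock, want",-90+np.degrees(TH));ang(w(0,-.15),-120,-60)
im,d=eyes.read_camera("top")
cv2.imwrite("pics/t6.png",cv2.resize(im[170:300,200:480],None,fx=2.8,fy=2.8,interpolation=2))
E
```

```text
[ 0.68233821 -0.12305876  0.22476014]
arm world dir 73.55842831805754 offset at axis mm 0.9259666069993225 resid 0.14519757002524847 cup dir 73.6071673164105 mean-angle 74.63863309088524
scene 136 mean-angle 74.93 pca 72.71 sd [0.01655537 0.0041202 ] r 0.026080356047075887 0.08332966838304276
top 94 mean-angle 72.19 pca 72.34 sd [0.01678298 0.00419439] r 0.026163499122591888 0.08418508245692717
cock, want -96.3928326835895
scene 225 mean-angle -98.3 pca -97.31 sd [0.01490239 0.00411315] r 0.026406233447292305 0.07703282778417586
top few 0
```

View pics/t6.png

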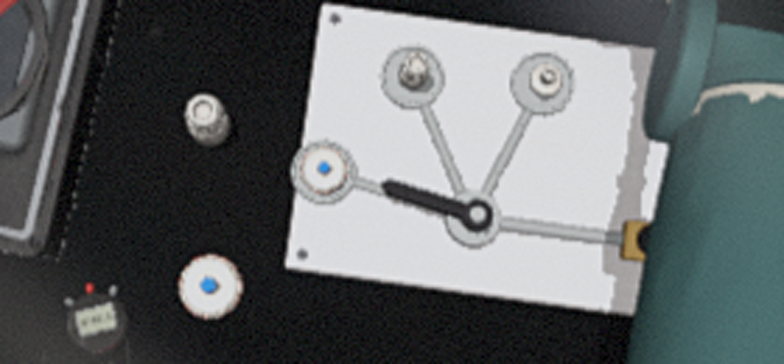

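The selector, with its tip at (387,187), still points at the cassette in the left cup. The cassette, couplers and stopwatch are undisturbed. The lever measures -97.3° against the -96.4° expected at the open stop.

```bash
python3 -c "
from workcell import bot
print(bot.finish_job())"
```

```text
the job is handed in; nothing more can be done
None
```

The job is handed in: the selector points at the cassette's cup (about 73.5° measured, 73.6° wanted), and the shut-off lever was then pushed to its open stop, with nothing else disturbed in the last picture.

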